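# Knock the stuck clay block out of its mould

## Task

Set the mould flat on the green ejector stand so that the knockout rod enters the hole in its underside, feeling for the fit and not forcing it, then gently press the red lever all the way down so that the rod pushes the stuck clay block up out of the pocket. Let the lever come back up, take the block out and set it down gently, upright, on a clear part of the plywood ware board; leave the mould sitting on the stand and do not disturb anything else.

Things in the scene. Friction and masses are not known exactly. Their poses are not given: they have to be found in the camera images.
- mould_mid (a point): Centre of the loose mould, half-way up (22 mm above its underside): a block 120 (its x) x 62 (its y) x 44 mm high, grey aluminium below, white plaster above, 0.7 to 0.85 kg; z is up. In its top is a pocket 26 mm deep, filled flush by the clay block. It can be gripped across its 62 mm width. Either way round on the stand will do.
- block_mid (a point): Centre of the terracotta clay block, 46 (its x) x 38 (its y) x 26 mm high, 85 g, a white ring on top. It starts stuck flush in the mould's pocket (axes alike), 1 mm of play across its 38 mm width: two black spring pads grip its ends, and it takes about 3 to 6 N to move. Pushed part-way up it stays there.
- mould: The same mould, origin at the centre of its underside, where the knockout hole is: square, sides along the mould's x and y, 14.5 mm wide, sharp-edged, running 18 mm straight up to the pocket floor.
- stand: Green ejector stand fixed to the bench; origin on the table below the middle of its bed, z up. The flat aluminium bed, 110 (x) x 100 (y) mm, is 60 mm above the table. The red lever comes out on the stand's -x side.
- bed (a point): Middle of the bed's top face, axes as the stand's. Through a window here a round steel knockout rod stands up: 12 mm thick, flat-topped, top 13 mm above the bed at rest. It stands anywhere within 6 mm in x and 6 mm in y of this point (its place is not measured): find it by feel. It does not yield sideways or downwards.
- lever_pad (a point): Middle of the top of the lever's red pad (36 mm long x 40 mm wide), 165 mm from the bed's middle along the stand's -x. At rest it is 62 mm above the table, and pressed down it goes almost straight down, 34 mm, to a hard stop.
- lever (a joint): Lever angle: 0 at rest (pad up), 0.34 rad fully down at its stop. It rises by itself when let go. Pressing takes 1 to 3 N at the pad, 3 to 6 N while pushing the block. Each 0.1 rad raises the rod 6.2 mm; fully down raises it 21 mm, which lifts the block about 16 mm above the seated mould's top.
- board: Plywood ware board fixed to the table, 150 (x) x 170 (y) x 12 mm, origin at the centre of its underside, top 12 mm above the table. Two finished blocks stand on it at its x = 45 mm, y = -40 and 40 mm; its half towards -x is clear.
- done_a: Finished clay block on the ware board, same size as the stuck one (bystander).
- done_b: The other finished clay block on the ware board (bystander).
- bottle: Lilac paint bottle, 64 mm thick, 190 mm high, origin under its centre (bystander).
- tape: Green tape roll lying flat, 100 mm across, 18 mm high (bystander).
- bowl: White bowl, 120 mm across, 60 mm high (bystander).
- brush: Paint brush lying on the table (bystander).

How it is judged:
By the outcome, as a careful person would: the job done as asked, in the order asked, and still so for the second after the job is handed in, with the robot touching nothing.
It also fails if it takes over 72 s, if anything falls off the work surface, if the arm or the gripper's body presses on something with over 40 N, if the wrist force passes 120 N, or if a joint passes its speed limit or range.

## Robot

A 6-joint arm with a two-finger parallel gripper is mounted at the origin on the work surface. World frame = base frame: x ahead of the robot, y to its left, z up, the work surface at z = 0. Lengths are in mm, angles in rad, forces in N, time in s.
With the tool pointing down it reaches from about 350 to 775 mm from the base axis. Payload 7.3 kg.
Tool frame: the origin (TCP) lies midway between the tips of the shut fingers; the grasp point (between the pads) lies bot.tcp_to_grasp behind it (bot.tcp_to_grasp is the distance from the TCP to the grasp point, in mm); z points along the fingers, y is the direction in which the jaws open and shut (so a half turn about z gives the same grasp; the last joint's range is limited). The gripper opens to 92 mm and grips with 3 to 60 N. Pads are 19 mm wide; open, the fingers measure 130 mm over their backs; the gripper's body (75 mm by 190 mm) begins 47 mm behind the grasp point.
Start: joints at [1.08, 0.342, 1.524, -0, 1.275, -0.146], TCP at [177.441, 494.125, 226.741] pointing down, gripper open.
Joint ranges: [-2.53, 2.53], [-0.77, 2.02], [0.04, 2.7], [-1, 4.14], [0.28, 2.66], [-3.11, 3.11]. Speed limits (rad/s): [2.57, 2.57, 3.14, 3.14, 3.14, 3.14].

## Interface

Orientations are given as [roll, pitch, yaw] about the fixed x, y, z axes, in that order (R = Rz(yaw) Ry(pitch) Rx(roll)).
In Python, from plant import bot gives the robot as it stands.
- The arm moves only by the shell command python3 -m inch 'ROWS'. ROWS is JSON, one flat list of numbers, 7 for each row, row after row: the shift along the world's x, y, z in cm, then the turn, a rotation vector about the world's x, y, z in degrees, then the gripper command: -1 is shut, 1 is fully open, values between are in proportion. In form: [tx, ty, tz, ax, ay, az, fingers, tx, ty, tz, ax, ay, az, fingers, ...]. A call has exactly 5 rows; each row is the pose to reach, as a shift and turn from the pose measured when the call began; what a row does not reach only later rows make up. A row lasts 1/10 s, in which the tool goes at most 50 mm and 8.59 degrees, less where a joint would pass 70% of its speed; a pose out of reach is approached as far as the arm can. A call with a gripper value outside its range is refused whole. The fingers move at their own pace and stop on an object; the grip force is fixed at half the most. Time passes only in rows, so rows that repeat a pose let the fingers close, or fill a call up. It gives the time, the measured TCP pose, the force and the opening at its end, in the units of the state.
- bot.get_obs(): the state, without advancing time (a new reading comes with each control period).
- bot.capture(name): name is "scene" or "top"; returns the picture (400x640x3 uint8, red, green, blue); there is no depth.
- bot.calibration(name): a dict with "fx", "fy", "cx", "cy" (pixels), "cam_to_world" (4x4, takes a point from camera to world coordinates). Camera axes: x right, y down, z forward; pixel columns grow to the right and rows downward; lengths in mm; the calibration is good to about 2 mm. A picture is of the moment at which its call begins. calibration takes no time and is no camera call.
- bot.close_job(): hands the job in, once; it reports no verdict.
The state is a dict: "time": time; "joint_positions": joint angles; "dq": joint speeds; "tau": joint torques, N m; "tool_pos": TCP position; "tcp_rot": TCP orientation; "contact_force": force on the tool from outside, world axes, zero at the start; "moment": the same for the moment, N m; "grip_width": finger opening in mm.
Only numpy, scipy, OpenCV 4.12 (cv2) and the standard library are available. Lean on these libraries where they do the work, as an engineer would, in place of code of your own. Each camera call takes 0.05 s, during which the arm holds its last target.

## Working session

There is one attempt and no reset: what is moved stays moved. The work goes in short steps, Python scripts to look and compute and a shell command to move; the robot and the scene stay as the last step left them, time stands still between calls to the robot, and variables do not carry over. Pictures are saved under pics/ and viewed, and the job is handed in when it is done.

```bash
ls; mkdir -p pics; python3 - <<'E'
from plant import bot
import cv2
for n in ("scene","top"):
    im=bot.capture(n); cv2.imwrite(f"pics/{n}0.png",im[:,:,::-1])
    c=bot.calibration(n); print(n,c)
print(bot.get_obs(),bot.tcp_to_grasp)
E
```

```text
pics
scene {'fx': 453.1152200637688, 'fy': 453.1152200637688, 'cx': 318.7459051678197, 'cy': 201.6554742287281, 'cam_to_world': array([[-8.08111240e-01,  2.88831399e-01, -5.13354309e-01,
         1.10346558e+03],
       [ 5.88745313e-01,  4.23154968e-01, -6.88708087e-01,
         6.63627237e+02],
       [ 1.83079059e-02, -8.58787690e-01, -5.12004418e-01,
         5.89671504e+02],
       [ 0.00000000e+00,  0.00000000e+00,  0.00000000e+00,
         1.00000000e+00]])}
top {'fx': 384.47485134807937, 'fy': 384.47485134807937, 'cx': 318.4863696906327, 'cy': 198.3126339978466, 'cam_to_world': array([[ 1.18902325e-02, -9.98343362e-01,  5.62952401e-02,
         5.59544311e+02],
       [-9.99862111e-01, -1.12178948e-02,  1.22440573e-02,
         2.73181933e+00],
       [-1.15922593e-02, -5.64330623e-02, -9.98339085e-01,
         1.07656506e+03],
       [ 0.00000000e+00,  0.00000000e+00,  0.00000000e+00,
         1.00000000e+00]])}
{'time': 0.1, 'joint_positions': array([ 1.07998236e+00,  3.42664739e-01,  1.52493065e+00,  2.72180376e-06,
        1.27540028e+00, -1.45982428e-01]), 'dq': array([-0.00012463, -0.00260644, -0.00420797,  0.00027864,  0.00071002,
        0.0016378 ]), 'tau': array([ 3.01260443e-03, -4.32004666e+01, -2.44695050e+01,  7.19871302e-02,
        5.25920524e-02, -6.31755529e-05]), 'tool_pos': array([177.264439  , 493.7776887 , 226.10519795]), 'tcp_rot': array([-3.14020495e+00, -2.06662689e-04,  2.79676018e+00]), 'contact_force': array([-0.40290952,  1.02160763, -0.0394873 ]), 'moment': array([-0.02637136, -0.00157285,  0.00932758]), 'grip_width': 92.0002575444547} 18.8
```

View pics/scene0.png

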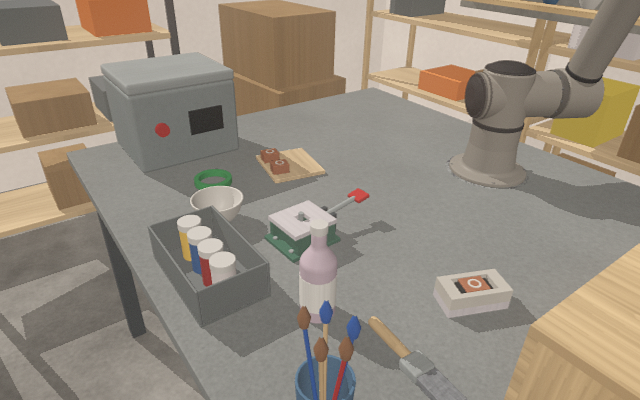

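View pics/top0.png

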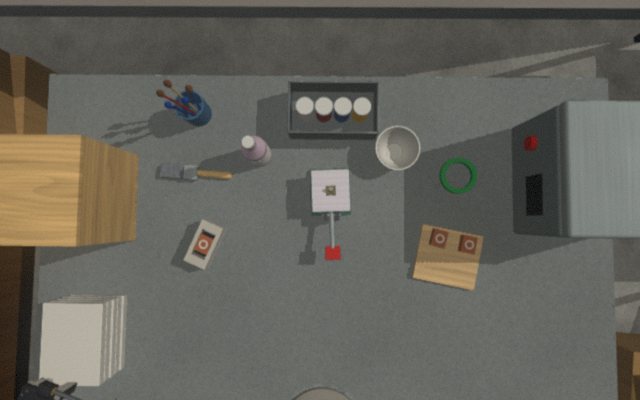

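The scene shows the mould at about top-view (203,244), stand bed (330,190), lever pad (333,253), board (449,258). The bottle is at (257,150). Next I'll measure them with masks.

```bash
cat > h.py <<'E'
import numpy as np, cv2
from plant import bot
def proj(n,P):
    c=bot.calibration(n);M=np.linalg.inv(c['cam_to_world']);p=M[:3,:3]@np.array(P,float)+M[:3,3]
    return np.array([c['fx']*p[0]/p[2]+c['cx'],c['fy']*p[1]/p[2]+c['cy']])
def ray(n,u,v,z):
    c=bot.calibration(n);M=c['cam_to_world'];d=M[:3,:3]@np.array([(u-c['cx'])/c['fx'],(v-c['cy'])/c['fy'],1]);o=M[:3,3]
    return o+d*(z-o[2])/d[2]
def tri(a,b):
    A=[];B=[]
    for n,(u,v) in (("top",a),("scene",b)):
        c=bot.calibration(n);M=c['cam_to_world'];d=M[:3,:3]@np.array([(u-c['cx'])/c['fx'],(v-c['cy'])/c['fy'],1]);d/=np.linalg.norm(d)
        P=np.eye(3)-np.outer(d,d);A.append(P);B.append(P@M[:3,3])
    return np.linalg.solve(A[0]+A[1],B[0]+B[1])
def big(m):
    m=m.astype(np.uint8)
    n,l,s,c=cv2.connectedComponentsWithStats(m); return (l==1+np.argmax(s[1:,4]))
E
python3 - <<'E'
import cv2,numpy as np
t=cv2.imread('pics/top0.png');s=cv2.imread('pics/scene0.png')
def z(im,x,y,w,h,k): return cv2.resize(im[y:y+h,x:x+w],None,fx=k,fy=k,interpolation=cv2.INTER_NEAREST)
a=np.hstack([z(t,170,210,70,70,5),z(t,300,160,70,70,5)])
b=np.hstack([z(s,425,260,90,50,4),z(s,260,185,90,50,4)])
cv2.imwrite('pics/z1.png',a);cv2.imwrite('pics/z2.png',b)
cv2.imwrite('pics/z3.png',np.hstack([z(t,300,225,70,60,5),z(t,410,220,80,60,5)]))
E
```

```text
(no output)
```

View pics/z1.png

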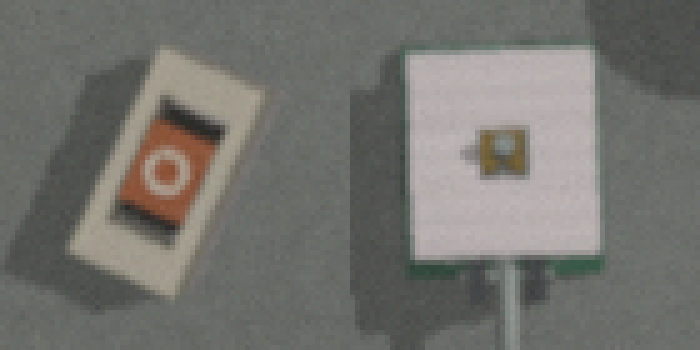

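View pics/z2.png

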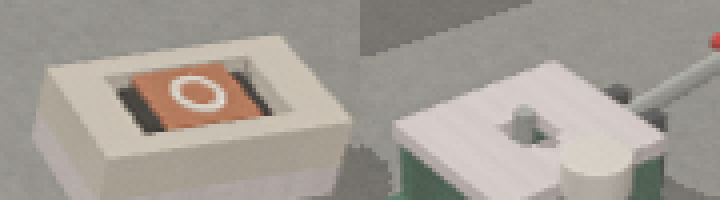

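View pics/z3.png

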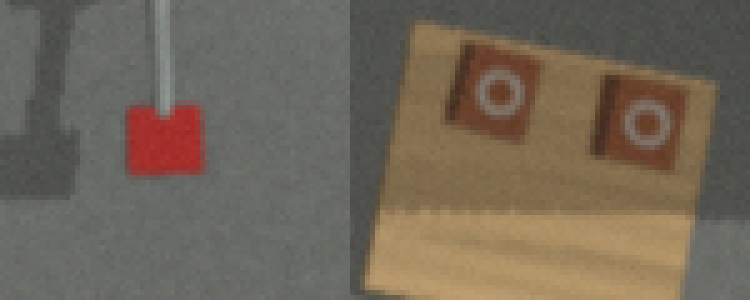

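The crops show:
- **Mould:** top corners at about (202,219), (223,228), (205,270), (184,260).
- **Rod:** its top is at about (401,190) in the top view and (391,213) in the scene view, before mask refinement.
- **Bed:** pinkish, with the lever towards the robot.

```bash
python3 - <<'E'
from h import *
t=cv2.imread('pics/top0.png').astype(int);s=cv2.imread('pics/scene0.png').astype(int)
for nm,(u,v) in dict(plaster=(190,255),alu=(222,238),bed=(310,180),pad=(332,255),board=(425,270),rod=(401-70,190),table=(250,300)).items(): print(nm,t[v,u])
B,G,R=t[...,0],t[...,1],t[...,2]
yy,xx=np.mgrid[:400,:640]
def win(x0,x1,y0,y1): return (xx>=x0)&(xx<x1)&(yy>=y0)&(yy<y1)
def rect(m,z,name):
    m=big(m).astype(np.uint8); cs=max(cv2.findContours(m,0,2)[0],key=cv2.contourArea)
    P=np.array([ray("top",*p[0],z)[:2] for p in cs],np.float32)
    r=cv2.minAreaRect(P);print(name,'c',np.round(r[0],1),'size',np.round(r[1],1),'ang',round(r[2],2)); return r
rect(win(175,235,210,285)&(R>150)&(G>140),44,'mould')
rect(win(305,360,160,225)&(R>165)&(G>140),60,'bed')
rect(win(320,345,240,265)&(R>130)&(G<80),62,'pad')
rect(win(410,490,220,295)&(R-B>25),12,'board')
rect(win(185,225,225,265)&(R-B>50),44,'block')
E
```

```text
plaster [141 157 161]
alu [109 112 113]
bed [82 87 75]
pad [ 41  43 164]
board [102 145 175]
rod [117 121 116]
table [103 106 103]
mould c [492.  323.9] size [ 59.4 116.4] ang 66.79
bed c [639.4 -15.6] size [106.4  97.7] ang 2.54
pad c [474.9 -24.5] size [33.9 36.7] ang 0.73
board c [ 463.4 -339.6] size [172.3 152. ] ang 79.02
block c [492.2 323.5] size [36.5 45.3] ang 67.05
```

```bash
python3 - <<'E'
from h import *
ts=[];ss=[]
for i in range(6): ts.append(bot.capture("top").astype(float)); ss.append(bot.capture("scene").astype(float))
t=np.mean(ts,0);s=np.mean(ss,0)
np.save('t.npy',t);np.save('s.npy',s)
a=cv2.resize(t[178:203,320:345].astype(np.uint8),None,fx=14,fy=14,interpolation=2)[:,:,::-1]
b=cv2.resize(s[200:225,288:313].astype(np.uint8),None,fx=14,fy=14,interpolation=2)[:,:,::-1]
cv2.imwrite('pics/z4.png',np.hstack([a,b]))
E
```

```text
(no output)
```

View pics/z4.png

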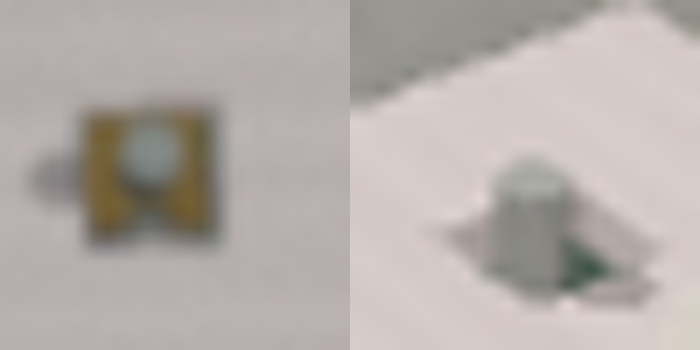

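The rod top is at about (330.4,188.4) in the top view and (300.7,212.0) in the scene view. The window's centre is at about (330.3,189.8) in the top view.

```bash
python3 - <<'E'
from h import *
r=tri((330.4,188.4),(300.7,212.0));print('rod tri',r,'top',ray("top",330.4,188.4,73),'scene',ray("scene",300.7,212.0,73))
print('window', ray("top",330.3,189.8,60))
# scene-view cross-checks: mould ring, pad, bed
t=np.load('t.npy');s=np.load('s.npy')
R,G,B=s[...,0],s[...,1],s[...,2];yy,xx=np.mgrid[:400,:640]
def win(x0,x1,y0,y1): return (xx>=x0)&(xx<x1)&(yy>=y0)&(yy<y1)
def rect(m,z,name):
    m=big(m).astype(np.uint8); cs=max(cv2.findContours(m,0,2)[0],key=cv2.contourArea)
    P=np.array([ray("scene",*p[0],z)[:2] for p in cs],np.float32)
    r=cv2.minAreaRect(P);print(name,'c',np.round(r[0],1),'size',np.round(r[1],1),'ang',round(r[2],2))
rect(win(440,505,265,305)&(R-B>45),44,'block')
rect(win(340,375,180,210)&(R>130)&(G<80),62,'pad')
rect(win(250,330,140,190)&(R-B>25),12,'board')
print(bot.get_obs()['time'])
E
```

```text
rod tri [643.08198173 -16.33111656  73.95494251] top [642.4699193  -15.83434222  73.        ] scene [642.85720155 -18.19179078  73.        ]
window [639.8189389  -15.84761426  60.        ]
block c [495. 324.] size [38.  48.7] ang 66.62
pad c [481.6 -17.7] size [48.1 40.9] ang 11.69
board c [ 465.8 -349.3] size [220.9 157.3] ang 78.8
0.7
```

```bash
python3 -m inch '[4,-2.2,0,0,0,-1,1, 8,-4.3,0,0,0,-2,1, 12,-6.5,0,0,0,-3,1, 16,-8.6,0,0,0,-3.3,1, 20,-10.8,0,0,0,-3.3,1]'; python3 -m inch '[4,-2.2,0,0,0,0,1, 8,-4.3,-2,0,0,0,1, 11,-6,-5,0,0,0,1, 11.4,-6.2,-8,0,0,0,1, 11.4,-6.2,-10,0,0,0,1]'
```

```text
time: 1.2
tool_pos: [378.9, 385.2, 226.9]
tcp_rot: [3.141, 0.0, 2.739]
contact_force: [-0.5, 0.8, 0.5]
grip_width: 92.0
time: 1.7
tool_pos: [493.5, 321.5, 124.4]
tcp_rot: [-3.14, -0.001, 2.737]
contact_force: [0.1, 0.6, -1.4]
grip_width: 91.9
```

```bash
python3 -m inch '[0,0.1,-2,0,0,0,1, 0,0.2,-4,0,0,0,1, 0,0.2,-6.5,0,0,0,1, 0,0.2,-9,0,0,0,1, 0,0.2,-11,0,0,0,1]'; python3 -c "
from h import *
cv2.imwrite('pics/g1.png',np.hstack([cv2.resize(bot.capture('top')[200:290,160:250],None,fx=4,fy=4),cv2.resize(bot.capture('scene')[220:310,420:520],None,fx=4,fy=4)])[:,:,::-1]); print(bot.get_obs()['tool_pos'])"
```

```text
time: 2.2
tool_pos: [493.1, 323.3, 13.0]
tcp_rot: [-3.139, -0.002, 2.737]
contact_force: [-0.3, -0.2, -0.5]
grip_width: 92.0
[491.70929843 322.62089156  11.66447728]
```

View pics/g1.png

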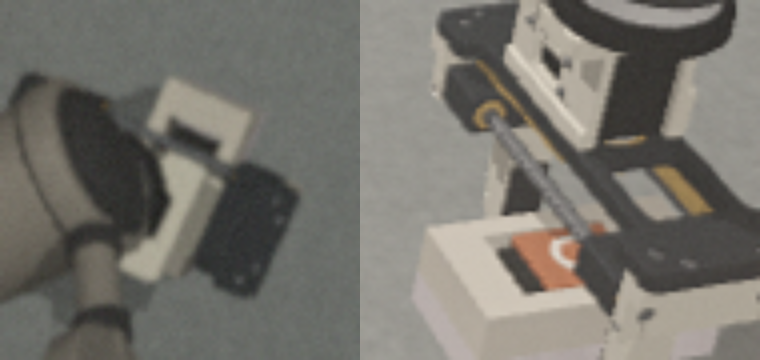

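The fingers straddle the mould across its width, with the ring between them. Closing now.

```bash
python3 -m inch '[0,0,0,0,0,0,0.6, 0,0,0,0,0,0,0.2, 0,0,0,0,0,0,-0.2, 0,0,0,0,0,0,-1, 0,0,0,0,0,0,-1]';python3 -m inch '[0,0,0,0,0,0,-1, 0,0,0.2,0,0,0,-1, 0,0,0.6,0,0,0,-1, 0,0,1.5,0,0,0,-1, 0,0,3,0,0,0,-1]'; python3 -c "
from plant import bot
for i in range(3):
  bot.capture('top');o=bot.get_obs();print(o['tool_pos'],o['tcp_rot'],o['contact_force'],o['moment'],o['grip_width'])"
```

```text
time: 2.8
tool_pos: [492.5, 323.3, 12.7]
tcp_rot: [-3.138, -0.004, 2.736]
contact_force: [0.9, 2.9, 3.0]
grip_width: 61.8
time: 3.3
tool_pos: [491.5, 322.7, 42.1]
tcp_rot: [-3.136, -0.006, 2.736]
contact_force: [1.2, 0.8, -8.7]
grip_width: 61.9
[493.25431569 323.64309363  45.36697589] [-3.13977570e+00 -2.26715534e-03  2.73641791e+00] [ 0.04651039  0.89478604 -5.5038608 ] [ 0.05052913 -0.08910935 -0.0247861 ] 62.0172849058469
[493.74439393 323.84911233  44.74998421] [-3.14103676e+00 -1.20134668e-03  2.73635689e+00] [ 0.7514372  -0.76672803 -8.92617118] [ 0.04422383 -0.0434851  -0.00690352] 61.52943926410239
[493.19552873 323.5946497   43.72396084] [-3.14000494e+00 -2.14795734e-03  2.73635077e+00] [ 0.1034587   0.46886912 -8.90140185] [ 0.00567497 -0.00237049  0.03947138] 61.79373794713934
```

```bash
python3 -m inch '[1,-2,3,0,0,3,-1, 3,-6,5,0,0,8,-1, 4.5,-10,7,0,0,13,-1, 6,-14,8.2,0,0,18,-1, 8,-18,8.2,0,0,22,-1]';python3 -m inch '[1.7,-4,0,0,0,2,-1, 3.4,-8,0,0,0,4,-1, 5.1,-12,0,0,0,4,-1, 6.5,-15,0,0,0,4,-1, 7,-16,0,0,0,4,-1]'; python3 -c "
from plant import bot
import numpy as np
L=[]
for i in range(6):
  bot.capture('top');o=bot.get_obs();L.append(np.r_[o['tool_pos'],np.degrees(o['tcp_rot']),o['contact_force'],o['moment']])
print(np.round(np.mean(L,0),2),np.round(np.std(L,0),2))"
```

```text
time: 3.95
tool_pos: [573.8, 142.2, 127.3]
tcp_rot: [-3.14, 0.0, 3.124]
contact_force: [1.3, 0.1, -7.5]
grip_width: 61.8
time: 4.45
tool_pos: [644.4, -21.8, 126.1]
tcp_rot: [-3.139, -0.001, -3.093]
contact_force: [0.7, -0.6, -7.6]
grip_width: 62.0
[ 6.4341e+02 -1.8240e+01  1.2630e+02 -1.7995e+02 -9.0000e-02 -1.7705e+02
  6.9000e-01  1.6000e-01 -7.9300e+00  4.0000e-02 -1.0000e-02 -0.0000e+00] [0.57 1.97 0.32 0.04 0.03 0.11 0.77 0.85 0.3  0.08 0.07 0.04]
```

```bash
python3 -m inch '[0,0,-1,0,0,0,-1, 0,0.1,-2,0,0,0,-1, 0,0.1,-3,0,0,0,-1, 0,0.1,-3.5,0,0,0,-1, 0,0.1,-3.5,0,0,0,-1]'; python3 -c "
from h import *
cv2.imwrite('pics/s1.png',np.hstack([cv2.resize(bot.capture('top')[150:240,285:375],None,fx=4,fy=4),cv2.resize(bot.capture('scene')[150:250,250:350],None,fx=3.6,fy=3.6)])[:,:,::-1]); print(bot.get_obs()['tool_pos'])"
```

```text
time: 5.25
tool_pos: [642.3, -15.1, 90.3]
tcp_rot: [-3.142, -0.004, -3.088]
contact_force: [-0.7, -0.5, -8.6]
grip_width: 62.1
[643.25407994 -15.38719555  91.80338926]
```

View pics/s1.png

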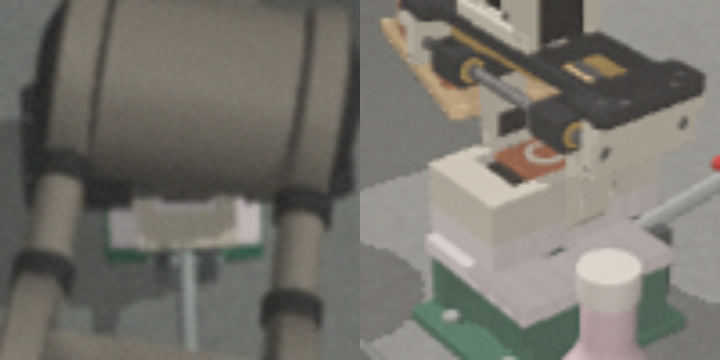

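```bash
cat > o.py <<'E'
from plant import bot
import numpy as np
L=[]
for i in range(4):
  bot.capture('top');o=bot.get_obs();L.append(np.r_[o['tool_pos'],np.degrees(o['tcp_rot']),o['contact_force'],o['moment'],o['grip_width']])
print(np.round(np.mean(L,0),2).tolist())
E
python3 o.py; python3 -m inch '[0,-0.1,-0.2,0,0,0,-1, 0,-0.1,-0.4,0,0,0,-1, 0,-0.1,-0.5,0,0,0,-1, 0,-0.1,-0.6,0,0,0,-1, 0,-0.1,-0.6,0,0,0,-1]'; python3 o.py
```

```text
[643.46, -15.44, 92.34, -179.96, -0.02, -176.92, -0.04, 0.14, -7.85, 0.05, -0.0, 0.02, 61.88]
time: 6.05
tool_pos: [643.3, -16.4, 86.1]
tcp_rot: [-3.141, -0.001, -3.088]
contact_force: [-0.0, -0.0, -8.8]
grip_width: 61.8
[643.45, -16.41, 86.38, -179.96, -0.02, -176.92, 0.06, -0.22, -7.8, 0.05, 0.02, -0.01, 61.93]
```

```bash
python3 -m inch '[0,0,-0.1,0,0,0,-1, 0,0,-0.2,0,0,0,-1, 0,0,-0.3,0,0,0,-1, 0,0,-0.3,0,0,0,-1, 0,0,-0.3,0,0,0,-1]'; python3 o.py
```

```text
time: 6.75
tool_pos: [643.5, -16.4, 83.4]
tcp_rot: [-3.141, -0.0, -3.088]
contact_force: [-0.9, -0.4, -8.3]
grip_width: 61.7
[643.52, -16.41, 83.49, -179.96, -0.0, -176.92, -0.23, 0.43, -8.0, 0.02, -0.0, 0.02, 61.8]
```

```bash
python3 -m inch '[0,0,-0.1,0,0,0,-1, 0,0,-0.15,0,0,0,-1, 0,0,-0.2,0,0,0,-1, 0,0,-0.2,0,0,0,-1, 0,0,-0.2,0,0,0,-1]'; python3 o.py
```

```text
time: 7.45
tool_pos: [643.5, -16.4, 81.5]
tcp_rot: [-3.141, -0.0, -3.088]
contact_force: [0.3, 0.0, -7.9]
grip_width: 61.8
[643.54, -16.42, 81.54, -179.95, 0.0, -176.92, 0.2, -0.28, -7.9, 0.04, 0.03, 0.0, 61.8]
```

```bash
python3 -m inch '[0,0,-0.1,0,0,0,-1, 0,0,-0.2,0,0,0,-1, 0,0,-0.3,0,0,0,-1, 0,0,-0.3,0,0,0,-1, 0,0,-0.3,0,0,0,-1]'; python3 o.py
```

```text
time: 8.15
tool_pos: [643.5, -16.4, 78.5]
tcp_rot: [-3.141, -0.0, -3.088]
contact_force: [-0.8, -0.6, -7.6]
grip_width: 61.9
[643.58, -16.43, 78.58, -179.95, 0.01, -176.92, 0.19, 0.14, -8.0, 0.0, 0.02, -0.02, 61.74]
```

```bash
python3 -m inch '[0,0,-0.1,0,0,0,-1, 0,0,-0.2,0,0,0,-1, 0,0,-0.3,0,0,0,-1, 0,0,-0.4,0,0,0,-1, 0,0,-0.4,0,0,0,-1]'; python3 o.py;  python3 -m inch '[0,0,-0.05,0,0,0,-1, 0,0,-0.1,0,0,0,-1, 0,0,-0.15,0,0,0,-1, 0,0,-0.2,0,0,0,-1, 0,0,-0.2,0,0,0,-1]'; python3 o.py
```

```text
time: 8.85
tool_pos: [643.4, -16.4, 74.3]
tcp_rot: [-3.141, -0.0, -3.088]
contact_force: [0.1, -0.5, -7.7]
grip_width: 61.9
[643.57, -16.42, 74.57, -179.95, 0.0, -176.92, 0.07, 0.27, -7.71, 0.03, 0.03, 0.01, 61.73]
time: 9.55
tool_pos: [643.7, -16.4, 72.9]
tcp_rot: [-3.141, 0.0, -3.088]
contact_force: [-0.0, 0.7, -6.1]
grip_width: 61.6
[643.67, -16.42, 72.87, -179.95, 0.02, -176.92, -0.38, 0.15, -5.24, -0.01, 0.25, -0.04, 61.68]
```

```bash
python3 -m inch '[0,0,-0.03,0,0,0,-1, 0,0,-0.06,0,0,0,-1, 0,0,-0.06,0,0,0,-1, 0,0,-0.06,0,0,0,-1, 0,0,-0.06,0,0,0,-1]'; python3 o.py
```

```text
time: 10.25
tool_pos: [643.7, -16.4, 72.7]
tcp_rot: [-3.141, 0.001, -3.088]
contact_force: [-2.5, 0.3, 1.4]
grip_width: 61.9
[643.75, -16.41, 72.71, -179.94, 0.05, -176.92, -2.54, 0.92, 2.19, -0.08, 0.79, -0.04, 61.77]
```

```bash
python3 -m inch '[0,0,0.03,0,0,0,-0.2, 0,0,0.03,0,0,0,0.4, 0,0,0.03,0,0,0,0.7, 0,0,0.03,0,0,0,1, 0,0,0.03,0,0,0,1]'; python3 -m inch '[0,0,0,0,0,0,1, 0,0,0.5,0,0,0,1, 0,0,2,0,0,0,1, 0,0,4.5,0,0,0,1, 0,0,7.5,0,0,0,1]'; python3 -m inch '[-2,-1,3,0,0,0,1, -6,-1,5,0,0,0,1, -10,-1,6,0,0,0,1, -14,-1,6,0,0,0,-1, -16.8,-1,6,0,0,0,-1]'
python3 -c "
from h import *
a=bot.capture('top');b=bot.capture('scene')
cv2.imwrite('pics/s2.png',np.hstack([cv2.resize(a[150:270,285:375],None,fx=4,fy=4),cv2.resize(b[150:250,250:350],None,fx=4.8,fy=4.8)])[:,:,::-1]); print(bot.get_obs()['tool_pos'])"
```

```text
time: 10.95
tool_pos: [644.1, -16.5, 73.2]
tcp_rot: [-3.14, 0.002, -3.088]
contact_force: [0.5, 0.9, -0.6]
grip_width: 83.3
time: 11.45
tool_pos: [643.5, -16.4, 148.4]
tcp_rot: [-3.141, -0.0, -3.088]
contact_force: [0.7, -0.1, 0.2]
grip_width: 91.7
time: 11.95
tool_pos: [473.4, -26.3, 209.3]
tcp_rot: [-3.141, 0.001, -3.088]
contact_force: [-0.2, 0.3, 0.3]
grip_width: 79.9
[472.59616417 -26.08722363 209.3189841 ]
```

View pics/s2.png

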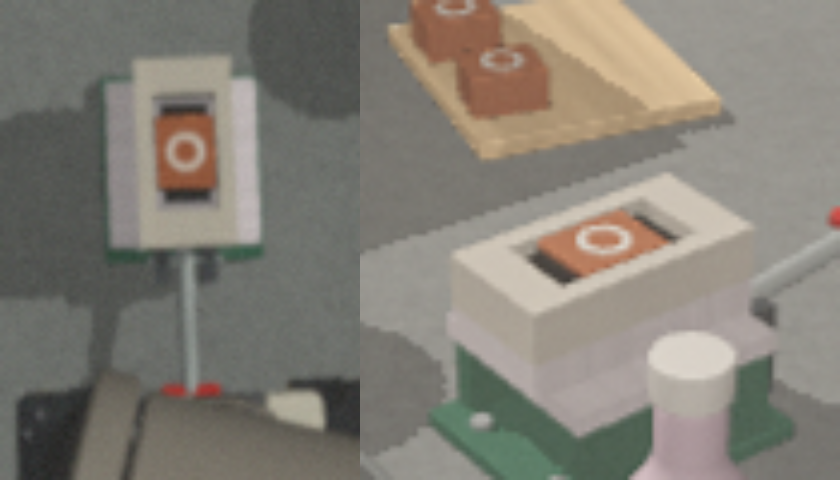

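The mould sits flat on the bed, with the block flush and the rod hidden inside the hole. Next I'll press the lever with shut fingers.

```bash
python3 -m inch '[0,0.1,-2,0,0,0,-1, 0.1,0.2,-5,0,0,0,-1, 0.1,0.2,-8,0,0,0,-1, 0.1,0.2,-11,0,0,0,-1, 0.1,0.2,-13,0,0,0,-1]'; python3 o.py;python3 -m inch '[0,0,-0.3,0,0,0,-1, 0,0,-0.6,0,0,0,-1, 0,0,-0.9,0,0,0,-1, 0,0,-1.2,0,0,0,-1, 0,0,-1.4,0,0,0,-1]'; python3 o.py
```

```text
time: 12.55
tool_pos: [473.9, -24.0, 77.7]
tcp_rot: [-3.141, -0.002, -3.088]
contact_force: [0.4, -0.6, 0.5]
grip_width: 32.5
[473.37, -23.98, 77.76, -0.0, -0.2, -176.94, 0.03, -0.25, -0.76, 0.07, 0.02, 0.02, 22.42]
time: 13.25
tool_pos: [474.4, -24.2, 65.6]
tcp_rot: [-3.141, -0.0, -3.088]
contact_force: [-0.7, -0.6, 0.6]
grip_width: 0.3
[474.35, -24.19, 65.53, -179.96, -0.04, -176.94, 0.02, -0.23, -0.1, 0.06, 0.01, -0.0, 0.31]
```

```bash
python3 -m inch '[0,0,-0.2,0,0,0,-1, 0,0,-0.4,0,0,0,-1, 0,0,-0.6,0,0,0,-1, 0,0,-0.8,0,0,0,-1, 0,0,-1.0,0,0,0,-1]'; python3 -m inch '[0,0,-0.2,0,0,0,-1, 0,0,-0.4,0,0,0,-1, 0,0,-0.6,0,0,0,-1, 0,0,-0.8,0,0,0,-1, 0,0,-1.0,0,0,0,-1]'; python3 o.py
```

```text
time: 13.95
tool_pos: [474.4, -24.2, 55.5]
tcp_rot: [-3.141, -0.001, -3.088]
contact_force: [-1.9, -0.0, 2.1]
grip_width: 0.3
time: 14.45
tool_pos: [474.2, -24.2, 45.4]
tcp_rot: [-3.141, -0.001, -3.088]
contact_force: [-2.5, -0.6, 3.2]
grip_width: 0.6
[474.39, -24.18, 45.31, -179.96, -0.04, -176.94, -1.98, -0.15, 2.26, 0.02, 0.27, -0.0, 0.6]
```

```bash
python3 -m inch '[0,0,-0.2,0,0,0,-1, 0,0,-0.4,0,0,0,-1, 0,0,-0.6,0,0,0,-1, 0,0,-0.8,0,0,0,-1, 0,0,-1.0,0,0,0,-1]'; python3 -m inch '[0,0,-0.1,0,0,0,-1, 0,0,-0.2,0,0,0,-1, 0,0,-0.3,0,0,0,-1, 0,0,-0.4,0,0,0,-1, 0,0,-0.5,0,0,0,-1]'; python3 o.py
```

```text
time: 15.15
tool_pos: [475.0, -24.2, 35.4]
tcp_rot: [-3.141, 0.001, -3.088]
contact_force: [-1.1, -0.0, 4.2]
grip_width: 0.5
time: 15.65
tool_pos: [475.4, -24.2, 30.5]
tcp_rot: [-3.141, 0.001, -3.088]
contact_force: [0.8, 1.4, 4.6]
grip_width: 0.4
[475.33, -24.23, 30.44, -179.94, 0.08, -176.95, 1.12, 0.9, 4.14, 0.2, -0.17, 0.02, 0.48]
```

```bash
python3 -m inch '[0,0,-0.05,0,0,0,-1, 0,0,-0.1,0,0,0,-1, 0,0,-0.15,0,0,0,-1, 0,0,-0.2,0,0,0,-1, 0,0,-0.2,0,0,0,-1]'; python3 o.py; python3 -m inch '[0,0,-0.03,0,0,0,-1, 0,0,-0.06,0,0,0,-1, 0,0,-0.09,0,0,0,-1, 0,0,-0.09,0,0,0,-1, 0,0,-0.09,0,0,0,-1]'; python3 o.py
```

```text
time: 16.35
tool_pos: [475.6, -24.2, 28.8]
tcp_rot: [-3.141, 0.002, -3.088]
contact_force: [0.5, 2.2, 8.7]
grip_width: 0.3
[475.59, -24.24, 28.8, -179.94, 0.12, -176.95, -0.21, 0.81, 7.65, 0.25, -0.09, -0.03, 0.25]
time: 17.05
tool_pos: [475.7, -24.2, 28.5]
tcp_rot: [-3.14, 0.002, -3.088]
contact_force: [-1.5, 2.7, 11.7]
grip_width: 0.5
[475.68, -24.23, 28.45, -179.93, 0.14, -176.94, -1.24, 1.55, 11.16, 0.28, 0.15, 0.01, 0.44]
```

```bash
python3 -m inch '[0,0,-0.04,0,0,0,-1, 0,0,-0.08,0,0,0,-1, 0,0,-0.08,0,0,0,-1, 0,0,-0.08,0,0,0,-1, 0,0,-0.08,0,0,0,-1]'; python3 o.py
python3 -c "
from h import *
a=bot.capture('top');b=bot.capture('scene')
cv2.imwrite('pics/s3.png',np.hstack([cv2.resize(a[150:270,285:375],None,fx=4,fy=4),cv2.resize(b[130:250,270:370],None,fx=4,fy=4)])[:,:,::-1])"
```

```text
time: 17.75
tool_pos: [475.7, -24.2, 28.3]
tcp_rot: [-3.14, 0.003, -3.088]
contact_force: [-1.4, 0.6, 13.1]
grip_width: 0.1
[475.72, -24.23, 28.31, -179.92, 0.17, -176.94, -2.25, 1.23, 12.59, 0.26, 0.25, -0.01, 0.54]
```

View pics/s3.png

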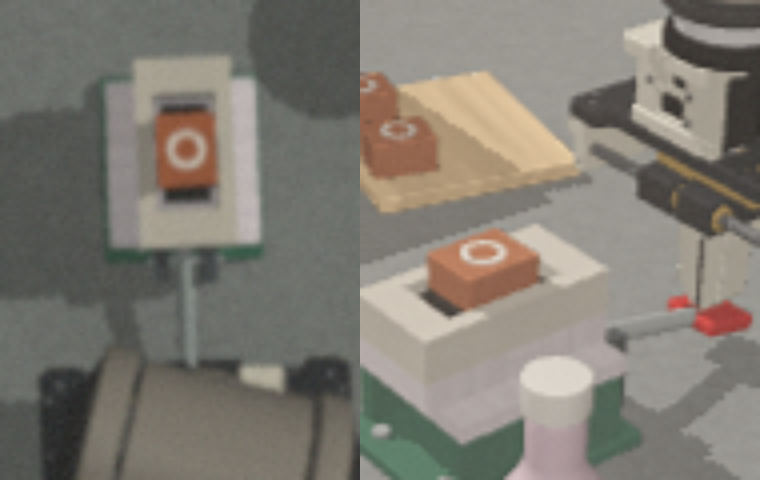

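The lever is at its stop (pad at 28 mm) and the block stands proud of the mould. I'll let the lever rise slowly.

```bash
python3 -m inch '[0,0,0.5,0,0,0,-1, 0,0,1,0,0,0,-1, 0,0,1.6,0,0,0,-1, 0,0,2.2,0,0,0,-1, 0,0,2.8,0,0,0,-1]'; python3 -m inch '[0,0,0.8,0,0,0,-1, 0,0,2,0,0,0,-1, 0,0,5,0,0,0,-1, 0,0,9,0,0,0,-1, -2,0,13,0,0,0,-1]'; python3 -c "
from h import *
a=bot.capture('top');b=bot.capture('scene')
np.save('t2.npy',a);np.save('s2.npy',b);o=bot.get_obs();print(o['tool_pos'],o['contact_force'])
cv2.imwrite('pics/s4.png',np.hstack([cv2.resize(a[150:270,285:375],None,fx=4,fy=4),cv2.resize(b[130:250,270:370],None,fx=4,fy=4)])[:,:,::-1])"
```

```text
time: 18.55
tool_pos: [475.9, -24.2, 56.8]
tcp_rot: [-3.14, 0.003, -3.088]
contact_force: [0.5, 0.6, -0.0]
grip_width: 0.2
time: 19.05
tool_pos: [456.9, -24.5, 188.5]
tcp_rot: [-3.14, 0.005, -3.088]
contact_force: [0.6, -1.3, 0.2]
grip_width: 0.3
[456.88863229 -24.56428795 191.80501204] [-0.35878585 -0.59772507 -0.1485447 ]
```

View pics/s4.png

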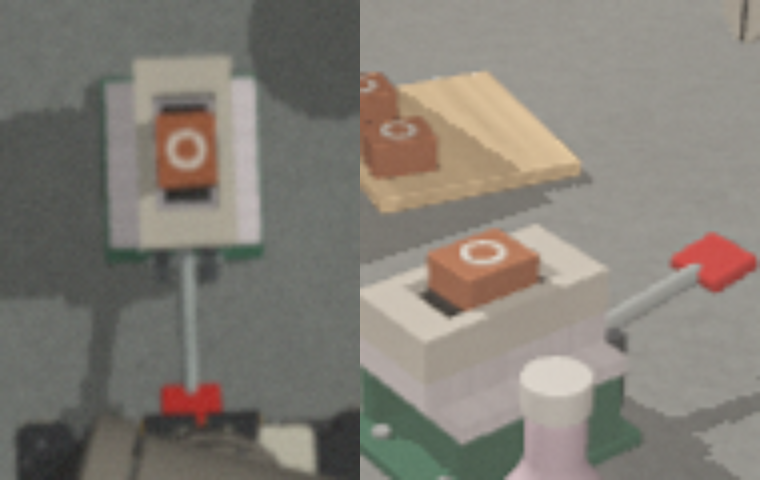

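```bash
python3 - <<'E'
from h import *
t=np.load('t2.npy').astype(int);s=np.load('s2.npy').astype(int)
yy,xx=np.mgrid[:400,:640]
def win(x0,x1,y0,y1): return (xx>=x0)&(xx<x1)&(yy>=y0)&(yy<y1)
m=win(315,345,170,202)&(t[...,0]-t[...,2]>50); m=big(m)
cs=max(cv2.findContours(m.astype(np.uint8),0,2)[0],key=cv2.contourArea)
P=np.array([ray('top',*p[0],120)[:2] for p in cs],np.float32);print(cv2.minAreaRect(P))
def ring(im,w):
    o=big(win(*w)&(im[...,0]-im[...,2]>45)); f=cv2.morphologyEx(o.astype(np.uint8),cv2.MORPH_CLOSE,np.ones((9,9)))
    q=(f>0)&(im[...,0]-im[...,2]<60)&(im[...,1]>135)&win(w[0]+3,w[1]-3,w[2],w[3]); q=big(q); pts=np.argwhere(q)[:,::-1].astype(np.float32)
    return np.array(cv2.minEnclosingCircle(pts)[0]) if 0 else (pts.min(0)+pts.max(0))/2,len(pts)
a,b=ring(t,(315,345,170,202)),ring(s,(375-90,412-90+0+90,183,208)) 
print(a,b)
print(tri(a[0],b[0]),ray('top',*a[0],120),ray('scene',*b[0],120))
E
```

```text
((642.1371459960938, -16.44251251220703), (45.066139221191406, 34.96485900878906), 0.6349557638168335)
(array([331.5, 186.5], dtype=float32), 50) (array([300.5, 192.5], dtype=float32), 40)
[643.37126469 -17.72250409 121.42706226] [643.37192734 -17.66067195 120.        ] [642.08011781 -19.90994074 120.        ]
```

```bash
python3 -m inch '[4,0.2,0,0,0,0,0.5, 8,0.4,0,0,0,0,0.5, 12,0.6,0,0,0,0,0.5, 16,0.7,0,0,0,0,0.5, 18.7,0.8,0,0,0,0,0.5]'; python3 -m inch '[0,0,-1,0,0,0,0.5, 0,0,-3,0,0,0,0.5, 0,0,-5,0,0,0,0.5, 0,0,-6.5,0,0,0,0.5, 0,0,-7,0,0,0,0.5]'; python3 o.py
```

```text
time: 19.65
tool_pos: [645.8, -16.4, 190.8]
tcp_rot: [-3.138, 0.011, -3.088]
contact_force: [-0.8, -0.6, -0.0]
grip_width: 35.9
time: 20.15
tool_pos: [643.6, -16.2, 118.0]
tcp_rot: [-3.139, 0.006, -3.088]
contact_force: [-0.4, 0.1, 0.0]
grip_width: 68.5
[644.99, -16.37, 120.05, -179.81, 0.53, -176.93, 0.28, -0.24, -0.52, 0.03, 0.01, 0.02, 68.77]
```

```bash
python3 -m inch '[-0.1,0,-0.4,0,-0.5,0,0.5, -0.1,0,-0.8,0,-0.5,0,0.5, -0.1,0,-1.2,0,-0.5,0,0.5, -0.1,0,-1.2,0,-0.5,0,0.5, -0.1,0,-1.2,0,-0.5,0,0.5]'; python3 o.py
```

```text
time: 20.85
tool_pos: [644.8, -16.4, 109.3]
tcp_rot: [-3.137, 0.02, -3.088]
contact_force: [-0.7, 0.1, -0.6]
grip_width: 69.1
[645.02, -16.49, 109.53, -179.75, 1.19, -176.93, -0.22, 0.14, -0.22, 0.04, 0.01, -0.03, 68.87]
```

```bash
python3 -m inch '[-0.1,0,-0.1,0,0.6,0,0.5, -0.1,0,-0.2,0,1.2,0,0.5, -0.1,0,-0.2,0,1.2,0,0.5, -0.1,0,-0.2,0,1.2,0,0.5, -0.1,0,-0.2,0,1.2,0,0.5]'; python3 o.py
```

```text
time: 21.55
tool_pos: [644.0, -16.5, 107.5]
tcp_rot: [-3.138, -0.0, -3.088]
contact_force: [0.2, -0.1, 0.2]
grip_width: 68.8
[644.01, -16.48, 107.6, -179.81, -0.0, -176.93, -0.28, 0.21, -0.07, 0.04, 0.03, -0.01, 68.94]
```

```bash
python3 -m inch '[0,0,0,0,0,0,0.2, 0,0,0,0,0,0,0, 0,0,0,0,0,0,-0.1, 0,0,0,0,0,0,-0.2, 0,0,0,0,0,0,-0.2]'; python3 o.py; python3 -m inch '[0,0,0,0,0,0,-0.3, 0,0,0,0,0,0,-1, 0,0,0,0,0,0,-1, 0,0,0,0,0,0,-1, 0,0,0,0,0,0,-1]'; python3 o.py
```

```text
time: 22.25
tool_pos: [644.0, -16.5, 107.6]
tcp_rot: [-3.138, -0.0, -3.088]
contact_force: [0.2, 0.9, -0.2]
grip_width: 37.9
[644.01, -16.46, 107.64, -179.81, -0.0, -176.93, 0.14, 0.08, 0.06, 0.07, 0.02, -0.02, 37.72]
time: 22.95
tool_pos: [644.0, -16.4, 107.6]
tcp_rot: [-3.138, -0.0, -3.088]
contact_force: [0.2, 0.2, -0.1]
grip_width: 37.4
[644.0, -16.46, 107.62, -179.82, -0.0, -176.93, 0.24, -0.01, 0.12, 0.03, 0.01, -0.0, 37.79]
```

Gripped at 37.7 mm with no side force. Pulling up straight and slowly.

```bash
python3 -m inch '[0,0,0.1,0,0,0,-1, 0,0,0.2,0,0,0,-1, 0,0,0.3,0,0,0,-1, 0,0,0.4,0,0,0,-1, 0,0,0.5,0,0,0,-1]'; python3 -m inch '[0,0,0.2,0,0,0,-1, 0,0,0.5,0,0,0,-1, 0,0,0.8,0,0,0,-1, 0,0,1.2,0,0,0,-1, 0,0,1.6,0,0,0,-1]'; python3 -c "
from h import *
a=bot.capture('top');b=bot.capture('scene');o=bot.get_obs();print(o['tool_pos'],o['contact_force'],o['grip_width'])
cv2.imwrite('pics/s5.png',cv2.resize(b[130:250,250:370],None,fx=4.8,fy=4.8)[:,:,::-1])"
```

```text
time: 23.65
tool_pos: [643.9, -16.4, 112.6]
tcp_rot: [-3.138, -0.0, -3.088]
contact_force: [-0.5, 1.0, -4.2]
grip_width: 37.6
time: 24.15
tool_pos: [644.0, -16.4, 129.2]
tcp_rot: [-3.138, 0.0, -3.088]
contact_force: [0.0, -0.1, -0.5]
grip_width: 38.2
[644.36337144 -16.47914432 129.52590843] [-0.17322347  0.03648048 -0.60432011] 37.7788040192525
```

View pics/s5.png

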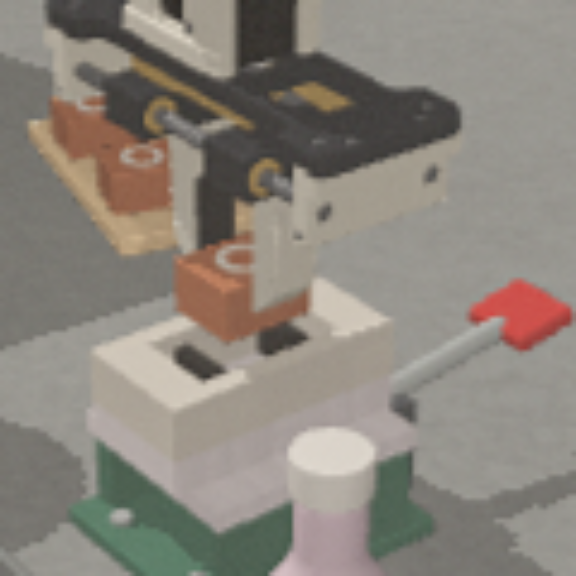

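```bash
python3 - <<'E'
from h import *
t=np.load('t.npy')
m=((t[...,0]-t[...,2])>25).astype(np.uint8);m[:,:405]=0;m[:, 495:]=0;m[:215]=0;m[300:]=0
c=max(cv2.findContours(m,0,2)[0],key=cv2.contourArea)
q=cv2.approxPolyDP(c,8,True)[:,0];print(q.tolist())
print([np.round(ray('top',*p,12)[:2],1).tolist() for p in q])
im=cv2.drawContours(np.ascontiguousarray(t[...,::-1].astype(np.uint8)),[q.reshape(-1,1,2)],-1,(255,0,0),1)
cv2.imwrite('pics/b.png',cv2.resize(im[210:300,400:500],None,fx=5,fy=5))
E
python3 -m inch '[0,0,1,0,0,0,-1, 0,0,3,0,0,0,-1, 0,0,5,0,0,0,-1, -1,-1,6,0,0,0,-1, -3,-4,6,0,0,-2,-1]'
```

```text
[[423, 224], [412, 277], [473, 290], [483, 237]]
[[551.9, -272.9], [407.0, -242.5], [374.2, -408.1], [518.3, -436.9]]
time: 24.75
tool_pos: [615.1, -55.5, 191.5]
tcp_rot: [-3.138, 0.005, -3.12]
contact_force: [0.1, -1.1, -1.4]
grip_width: 37.6
```

View pics/b.png

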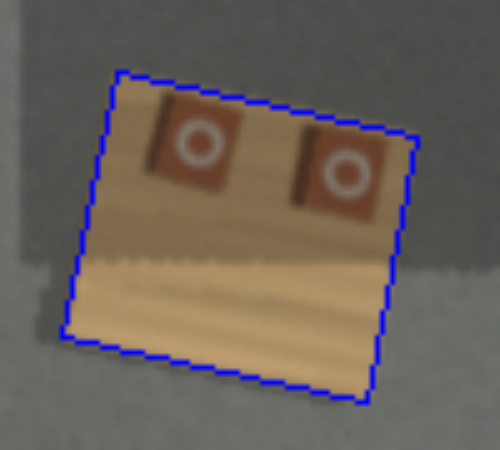

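```bash
python3 -m inch '[-2.5,-3.6,0,0,0,-2,-1, -5,-7.2,0,0,0,-5,-1, -7.5,-11,0,0,0,-8,-1, -10,-14.5,0,0,0,-11,-1, -12.5,-18.2,0,0,0,-12,-1]';python3 -m inch '[-2.5,-3.8,0,0,0,0,-1, -4.5,-7,-1,0,0,0,-1, -6.1,-9.3,-4,0,0,0,-1, -6.1,-9.4,-8,0,0,0,-1, -6.1,-9.4,-11,0,0,0,-1]'; python3 o.py
```

```text
time: 25.25
tool_pos: [487.9, -238.9, 191.7]
tcp_rot: [-3.138, 0.005, 2.952]
contact_force: [0.3, -1.2, 0.1]
grip_width: 37.9
time: 25.75
tool_pos: [424.7, -333.5, 80.1]
tcp_rot: [-3.138, 0.004, 2.949]
contact_force: [0.1, -0.1, -1.1]
grip_width: 37.5
[424.64, -331.85, 79.17, 0.05, 0.01, 169.08, -0.88, 0.71, -2.17, 0.05, 0.03, -0.0, 37.77]
```

```bash
python3 -m inch '[0.1,0,-1,0,0,0,-1, 0.2,0,-2,0,0,0,-1, 0.2,0,-3.2,0,0,0,-1, 0.2,0,-4.2,0,0,0,-1, 0.2,0,-4.6,0,0,0,-1]'; python3 o.py
python3 -c "
from h import *
cv2.imwrite('pics/s6.png',cv2.resize(bot.capture('scene')[120:200,240:350],None,fx=6,fy=6)[:,:,::-1])"
```

```text
time: 26.45
tool_pos: [428.0, -332.4, 34.8]
tcp_rot: [-3.139, 0.003, 2.952]
contact_force: [0.5, -0.7, -0.8]
grip_width: 37.7
[428.31, -332.77, 35.56, -179.82, 0.2, 169.13, 0.23, 0.01, -1.3, 0.02, 0.01, 0.01, 37.48]
```

View pics/s6.png

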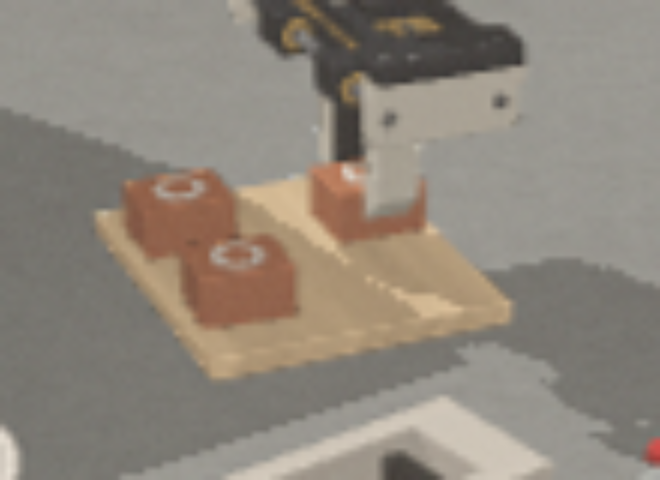

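The block hangs level above the clear half of the board, well away from both finished blocks.

```bash
python3 -m inch '[0,0,-0.2,0,0,0,-1, 0,0,-0.4,0,0,0,-1, 0,0,-0.6,0,0,0,-1, 0,0,-0.7,0,0,0,-1, 0,0,-0.7,0,0,0,-1]'; python3 o.py; python3 -m inch '[0,0,-0.03,0,0,0,-1, 0,0,-0.06,0,0,0,-1, 0,0,-0.1,0,0,0,-1, 0,0,-0.1,0,0,0,-1, 0,0,-0.1,0,0,0,-1]'; python3 o.py
```

```text
time: 27.2
tool_pos: [428.6, -333.1, 29.3]
tcp_rot: [-3.138, 0.005, 2.952]
contact_force: [-0.0, -0.1, -0.2]
grip_width: 37.7
[428.75, -333.25, 29.53, -179.76, 0.29, 169.13, 0.05, 0.17, -0.63, 0.02, 0.02, -0.01, 37.72]
time: 27.9
tool_pos: [428.8, -333.3, 28.6]
tcp_rot: [-3.137, 0.005, 2.952]
contact_force: [0.2, -0.1, -1.5]
grip_width: 37.6
[428.8, -333.29, 28.6, -179.76, 0.29, 169.13, 0.25, 0.07, -0.58, -0.0, -0.0, 0.01, 37.71]
```

```bash
python3 -m inch '[0,0,-0.04,0,0,0,-1, 0,0,-0.08,0,0,0,-1, 0,0,-0.12,0,0,0,-1, 0,0,-0.15,0,0,0,-1, 0,0,-0.15,0,0,0,-1]'; python3 o.py; python3 -m inch '[0,0,-0.03,0,0,0,-1, 0,0,-0.06,0,0,0,-1, 0,0,-0.1,0,0,0,-1, 0,0,-0.1,0,0,0,-1, 0,0,-0.1,0,0,0,-1]'; python3 o.py
```

```text
time: 28.6
tool_pos: [428.8, -333.3, 27.0]
tcp_rot: [-3.137, 0.005, 2.952]
contact_force: [0.4, -0.1, -1.0]
grip_width: 37.9
[428.79, -333.29, 27.1, -179.75, 0.29, 169.13, 0.22, -0.09, -0.6, 0.01, 0.0, -0.01, 37.63]
time: 29.3
tool_pos: [428.8, -333.3, 26.1]
tcp_rot: [-3.137, 0.005, 2.952]
contact_force: [0.2, 0.3, -0.8]
grip_width: 37.6
[428.81, -333.32, 26.13, -179.75, 0.3, 169.13, 0.01, -0.46, -0.92, 0.02, -0.0, 0.04, 37.5]
```

```bash
python3 -m inch '[0,0,-0.03,0,0,0,-1, 0,0,-0.06,0,0,0,-1, 0,0,-0.1,0,0,0,-1, 0,0,-0.1,0,0,0,-1, 0,0,-0.1,0,0,0,-1]'; python3 o.py
```

```text
time: 30.0
tool_pos: [428.9, -333.3, 25.3]
tcp_rot: [-3.137, 0.005, 2.952]
contact_force: [-0.1, 1.2, 2.5]
grip_width: 37.9
[428.89, -333.34, 25.28, -179.75, 0.31, 169.13, -0.07, 0.76, 2.64, 0.16, 0.08, -0.02, 37.47]
```

The block is on the board, about 3 N at contact. Opening and retreating.

```bash
python3 -m inch '[0,0,0,0,0,0,-0.1, 0,0,0,0,0,0,0.1, 0,0,0,0,0,0,0.4, 0,0,0,0,0,0,0.5, 0,0,0,0,0,0,0.5]'; python3 -m inch '[0,0,0.3,0,0,0,0.5, 0,0,1.5,0,0,0,0.5, 0,0,4,0,0,0,0.5, 0,0,8,0,0,0,0.5, 0,0,12,0,0,0,0.5]';  python3 -m inch '[0,2,2,0,0,0,0.5, 0,5,4,0,0,0,0.5, 0,9,5,0,0,0,0.5, 0,13,5,0,0,0,0.5, 0,16,5,0,0,0,0.5]'; python3 o.py; python3 -c "
from h import *
cv2.imwrite('pics/e1.png',bot.capture('scene')[:,:,::-1]);cv2.imwrite('pics/e2.png',bot.capture('top')[:,:,::-1])"
```

```text
time: 30.7
tool_pos: [428.8, -333.3, 25.2]
tcp_rot: [-3.137, 0.005, 2.952]
contact_force: [-0.3, 0.3, -0.7]
grip_width: 67.2
time: 31.2
tool_pos: [428.6, -333.1, 147.2]
tcp_rot: [-3.137, 0.005, 2.952]
contact_force: [0.7, 0.2, -0.2]
grip_width: 69.1
time: 31.7
tool_pos: [428.4, -171.1, 198.7]
tcp_rot: [-3.137, 0.007, 2.952]
contact_force: [-0.1, -0.2, 0.2]
grip_width: 68.9
[428.39, -170.58, 198.33, -179.78, 0.34, 169.27, -0.58, 1.02, -0.03, 0.05, 0.02, 0.02, 68.81]
```

View pics/e1.png

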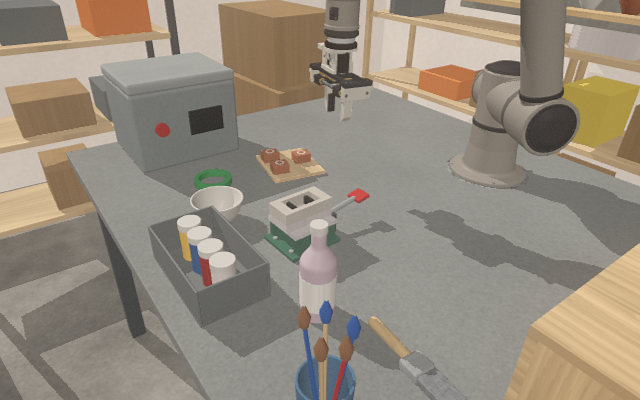

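View pics/e2.png

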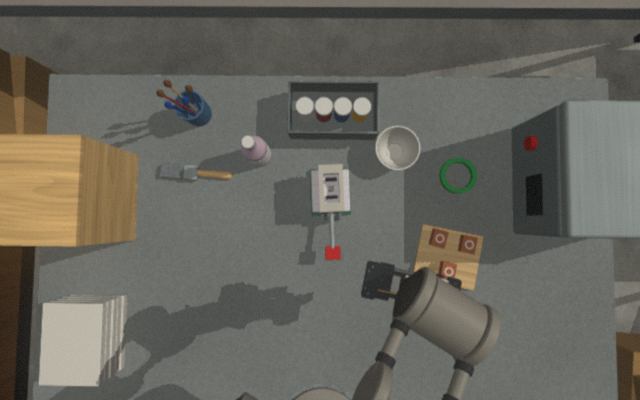

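The block stands upright on the board at scene (301,155), top (448,270). The mould sits on the stand at top (331,189), the lever is up, and everything else is where it was. Handing in.

```bash
python3 -c "
from plant import bot
print(bot.close_job())"
```

```text
the job is handed in; nothing more can be done
None
```

The job is done and handed in at about 32 s, well inside the 72 s limit; no verdict was reported.

- **Seating the mould:** It went onto the stand at the first try. It came down 10 mm over the rod with no contact force, and touched the bed at the expected height at about 10 N.
- **Pressing the lever:** I pressed it gently to its stop, with the pad at 28 mm, against 62 mm at rest. The force was about 4 N on the way down and 13 N at the stop. I then let it rise slowly, and the block stayed raised.
- **Taking the block out:** I drew it straight up, with about 4 N of pull. I set it down on the clear half of the board at about 3 N of contact.

The last pictures show the block upright on the board and clear of both finished blocks. The mould is flat on the stand with an empty pocket, the lever is up, and the other items look unmoved.

**Disagreement:** The two cameras differed by 2–3 mm on the positions of the block and the rod, which is about their calibration error. It caused no trouble with the fit or the placing.

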